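Take the bench pile apart into its holders

TASK

Someone has piled things up on the workbench. Take the pile apart from the top down, and set each thing down flat in its own empty holder before you take the next: the tape measure in the small oblong tray, the jar upright on the round coaster, the broad pine offcut between the corner stops of the broad rest, and the long oak offcut between those of the long narrow rest. Do not let the jar fall over, and leave the mug and the roll of masking tape where they are.

Things in the scene. Friction and masses are not known exactly. Their poses are not given: they have to be found in the camera images.
- oak_offcut: Bottom of the pile: long narrow block of oak, 45 (x) x 150 (y) x 30 (z) mm, lying flat on the bench, about 0.13 kg. Origin: centre of its underside; long axis = its y.
- pine_offcut: Second from the bottom: flat block of pine, 60 (x) x 110 (y) x 25 (z) mm, lying across the oak offcut at about a right angle, about 0.08 kg. Origin: centre of its underside; long axis = its y.
- jar: Third: round glass jar with a lid, filled with brass-coloured screws, 58 mm in diameter, 75 mm high with the lid (the lid, from 65 mm up, is 51 mm wide and fixed), about 0.3 kg. It stands on the pine offcut. Origin: centre of its underside; z up along its axis.
- tape_measure: Top of the pile: yellow and black tape measure standing upright on the jar's lid, 60 mm high, about 0.28 kg. Its solid case is 37 mm thick in x (from -18 to +19 mm) and reaches from -28 to +43 mm in y; the small end hook sticks out to -43 mm in y. Origin: on its underside, at the middle of the total length of 86 mm; the long axis is its y; grasp it across x, about 7 mm to +y of the origin.
- oblong_tray: Place of the tape measure: small oblong wooden tray with a closed low rim, clear inside 60 (x) x 106 (y) mm, rim 6 mm thick, top of rim 15 mm and floor 5 mm above the bench. Fixed. Origin: centre of its underside; long axis = its y. The tape measure stands in it along its length, either way round.
- round_coaster: Place of the jar: round wooden coaster, 90 mm in diameter, with a closed low rim, clear inside 78 mm in diameter, top of rim 15 mm and floor 5 mm above the bench. Fixed. Origin: centre of its underside.
- broad_rest: Place of the pine offcut: broad flat wooden board, 96 x 146 mm, with an L-shaped stop at each corner; clear between the stops 78 (x) x 128 (y) mm. Board top 5 mm, stops' tops 17 mm above the bench; each stop reaches 20 mm along the sides, so the middle of every side is open for fingers. Fixed. Origin: centre of its underside; long axis = its y. The pine offcut lies along it, either way round.
- long_rest: Place of the oak offcut: long narrow flat wooden board, 81 x 186 mm, with an L-shaped stop at each corner like those of the broad rest; clear between the stops 63 (x) x 168 (y) mm. Board top 5 mm, stops' tops 17 mm above the bench; the middles of its long sides are open for fingers. Fixed. Origin: centre of its underside; long axis = its y. The oak offcut lies along it, either way round.
- mug: Bystander: white mug, 83 mm wide, 86 mm high, on the bench to the right of the work; leave it. Origin: centre of its underside.
- masking_tape: Bystander: roll of blue masking tape lying flat, 96 mm in diameter, 25 mm high, on the bench to the right of the work; leave it. Origin: centre of its underside.
There are look-alikes about, which are no part of the job. There is more than one size of the tape_measure; the job needs the largest.

How it is judged:
By the outcome, as a careful person would: the job done as asked, in the order asked, and still so for the second after the job is handed in, with the robot touching nothing.
It also fails if it takes over 106 s, if anything falls off the work surface, if the arm or the gripper's body presses on something with over 40 N, if the wrist force passes 120 N, or if a joint passes its speed limit or range.

ROBOT

A 7-joint arm with a two-finger parallel gripper is mounted at the origin on a cart in front of the work surface, level with it; the furniture and walls round the work are solid. World frame = base frame: x ahead of the robot, y to its left, z up, the work surface at z = 0. Lengths are in m, angles in degrees, forces in N, time in s.
With the tool pointing down it reaches from about 0.425 to 0.875 m from the base axis. Payload 4.7 kg.
Tool frame: the origin (TCP) lies at the very end of the fingers, on their centre line; the grasp point (between the pads) lies env.hold_point_z behind it (env.hold_point_z is the distance from the TCP to the grasp point, in m); z points along the fingers, y is the line along which they close (so a half turn about z gives the same grasp; the last joint's range is limited). The gripper opens to 87 mm and grips with 3 to 60 N. Pads are 19 mm wide; open, the fingers measure 117 mm over their backs; the gripper's body (75 mm by 190 mm) begins 51 mm behind the grasp point.
Start: joints at [75.235, 18.392, -4.016, 83.108, 1.295, 78.541, -3.26], TCP at [0.174, -0.626, 0.223] pointing down, gripper open.
Joint ranges: [-163.93, 163.93], [-17.29, 119.83], [-79.2, 71.16], [3.27, 140.29], [-89.18, 269.18], [5.43, 117.66], [-154.24, 154.24]. Speed limits (degrees/s): [147.25, 147.25, 180, 180, 180, 180, 180].

INTERFACE

Orientations are given as [roll, pitch, yaw] about the fixed x, y, z axes, in that order (R = Rz(yaw) Ry(pitch) Rx(roll)).
In Python, from cell import env gives the robot as it stands.
- The arm moves only by the shell command python3 -m jog 'ROWS' [FORCE]. ROWS is JSON, a list of rows, each an object with "dp": the shift along the tool's x, y, z in cm, a list of three; "twist": the turn about the tool's z in degrees; "fingers": the opening, from 0 (shut) to 1 (fully open). A call has 1 to 8 rows; each row is the pose to reach, as a shift and turn from the pose commanded when the call began, along the tool's axes at that moment; what a row does not reach only later rows make up. A row lasts 1/8 s, in which the tool goes at most 62.5 mm and 10.7 degrees, less where a joint would pass 70% of its speed; a pose out of reach is approached as far as the arm can. A call with a gripper value outside its range is refused whole. The fingers move at their own pace and stop on an object; FORCE is the grip in N (left out, the last holds). Time passes only in rows, so rows that repeat a pose let the fingers close. It gives the time, the measured TCP pose, the force, the opening and the grip force at its end, in the units of the state.
- env.get_obs(): the state, without advancing time (a new reading comes with each control period).
- env.read_camera(name): name is "scene" or "top" or "wrist"; returns a dict with "pixels" (400x640x3 uint8, blue, green, red), "depth" (400x640 float32, m along the optical axis (not along the pixel's ray), 0 where there is no reading), "fx", "fy", "cx", "cy" (pixels), "rvec" (rotation vector, rad) and "tvec" (3), from world to camera coordinates, as OpenCV has them. Camera axes: x right, y down, z forward; pixel columns grow to the right and rows downward; lengths in m; the calibration is good to about 2 mm. A picture is of the moment at which its call begins.
- env.sign_off(): hands the job in; it is judged then, once.
The state is a dict: "time_s": time; "qpos": joint angles; "joint_velocities": joint speeds; "effort": joint torques, N m; "tool_pos": TCP position; "tool_rot": TCP orientation; "force": force on the tool from outside, world axes, zero at the start; "wrist_torque": the same for the moment, N m; "grip_width": finger opening in m; "grasp_force": force on a finger pad.
Only numpy, scipy, OpenCV 4.12 (cv2) and the standard library are available. Lean on these libraries where they do the work, as an engineer would, in place of code of your own. Each camera call takes 0.05 s, during which the arm holds its last target. There are 200 camera calls.

## Working session

There is one attempt and no reset: what is moved stays moved. The work goes in short steps, Python scripts to look and compute and a shell command to move; the robot and the scene stay as the last step left them, time stands still between calls to the robot, and variables do not carry over. Pictures are saved under pics/ and viewed, at most 14 in all, crops included, and the job is handed in when it is done.

```bash
mkdir -p pics; ls; cat > h.py <<'E'
import numpy as np, cv2
from cell import env
def cam(n):
    c=env.read_camera(n); R,_=cv2.Rodrigues(np.array(c['rvec'],float)); c['R']=R; c['t']=np.array(c['tvec'],float).ravel(); return c
def cast(c,uv,z):
    uv=np.atleast_2d(np.array(uv,float)); d=np.c_[(uv[:,0]-c['cx'])/c['fx'],(uv[:,1]-c['cy'])/c['fy'],np.ones(len(uv))]@c['R']
    o=-c['R'].T@c['t']; return o+d*((z-o[2])/d[:,2])[:,None]
def cloud(c):
    v,u=np.mgrid[:400,:640]; Z=c['depth']; P=np.stack([(u-c['cx'])/c['fx']*Z,(v-c['cy'])/c['fy']*Z,Z],-1)
    P=(P-c['t'])@c['R']; P[Z==0]=np.nan; return P
E
python3 - <<'E'
from h import *
for n in ('scene','top'):
    c=cam(n); cv2.imwrite(f'pics/{n}0.png',c['pixels']); np.save(f'/tmp/{n}.npy',c,allow_pickle=True)
    print(n,-c['R'].T@c['t'],c['R'][2])
o=env.get_obs(); print(env.hold_point_z,o['tool_pos'],o['tool_rot'],o['time_s'])
E
```

```text
pics
scene [-0.01645212  0.53137296  0.71664403] [ 0.58771459 -0.54078109 -0.60178682]
top [ 0.37548679 -0.03560703  1.23751684] [ 0.17239494  0.00201073 -0.98502586]
0.0187 [ 0.17430598 -0.62567479  0.22160347] [-1.79902677e+02  6.85229520e-03  1.55729273e+01] 0.1
```

View pics/top0.png

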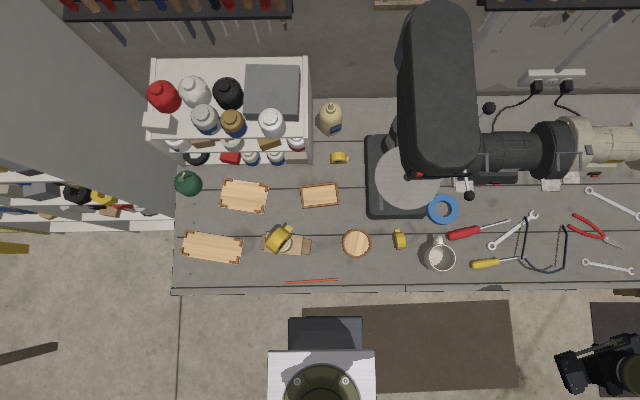

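View pics/scene0.png

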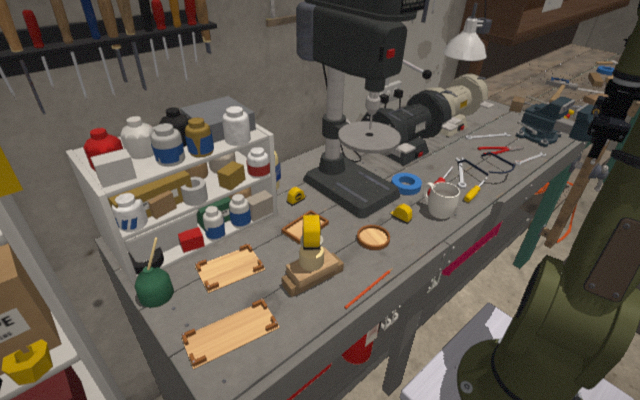

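The top view shows the long rest at (212,247), broad rest (244,196), tray (319,195), coaster (356,243) and pile (283,240). The small look-alike tapes are at (340,157) and (400,240), the roll at (443,209), the mug at (438,255), and the drill press is around (400,180). Next I'll measure these.

```bash
python3 - <<'E'
from h import *
c=np.load('/tmp/top.npy',allow_pickle=True).item(); P=cloud(c)
hsv=cv2.cvtColor(c['pixels'],cv2.COLOR_BGR2HSV)
for n,(u0,v0,u1,v1) in dict(long=(175,225,248,268),broad=(214,172,275,218),tray=(296,178,344,212),coaster=(338,226,374,262)).items():
    m=np.zeros((400,640),np.uint8); m[v0:v1,u0:u1]=(hsv[v0:v1,u0:u1,1]>60)&(hsv[v0:v1,u0:u1,2]>60)
    k=max(cv2.findContours(m,0,2)[0],key=cv2.contourArea)[:,0]
    W=cast(c,k,0.012)[:,:2]; r=cv2.minAreaRect((W*1000).astype(np.float32)); print(n,r, np.nanmedian(P[v0:v1,u0:u1,2][m[v0:v1,u0:u1]>0]))
# pile slices by height
Q=np.concatenate([P.reshape(-1,3)]); 
s=np.load('/tmp/scene.npy',allow_pickle=True).item(); Ps=cloud(s).reshape(-1,3)
for nm,A in (('top',Q),('scene',Ps)):
  A=A[np.isfinite(A[:,0])]
  a=A[(abs(A[:,0]-.47)<.13)&(abs(A[:,1]-.1)<.14)]
  print(nm,np.nanmedian(a,0))
  for lo,hi in ((.02,.036),(.045,.06),(.075,.125),(.18,.20)):
    b=a[(a[:,2]>lo)&(a[:,2]<hi)]
    if len(b)>5: print(lo,hi,len(b),b.min(0).round(3),b.max(0).round(3),cv2.minAreaRect((b[:,:2]*1000).astype(np.float32)))
A=Q[np.isfinite(Q[:,0])]
for lo,hi in ((.02,.1),(.1,.2),(.2,.35),(.35,.9)):
    b=A[(A[:,2]>lo)&(A[:,2]<hi)&(A[:,1]<-.05)&(A[:,1]>-.75)&(A[:,0]>.2)]; print(lo,hi,len(b),np.percentile(b,[1,50,99],axis=0).round(2).tolist())
    b=A[(A[:,2]>lo)&(A[:,2]<hi)&(A[:,1]>.05)&(A[:,1]<.6)&(A[:,0]>.2)&(A[:,0]<.9)]; print('  shelf',len(b),np.percentile(b,[1,50,99],axis=0).round(2).tolist())
E
python3 - <<'E'
import cv2
i=cv2.imread('pics/top0.png')[200:275,235:385];j=cv2.imread('pics/scene0.png')[190:310,240:400]
import numpy as np
cv2.imwrite('pics/crop1.png',np.vstack([cv2.resize(i,(520,260),interpolation=2),cv2.resize(j,(520,330),interpolation=2)]))
E
```

```text
long ((460.798828125, 335.40008544921875), (187.89974975585938, 80.4397964477539), 79.84913635253906) 0.0071487230165308505
broad ((620.4594116210938, 240.70098876953125), (147.42201232910156, 96.04421997070312), 80.03675079345703) 0.0067243077661782984
tray ((618.3797607421875, 2.4031639099121094), (74.7491455078125, 120.2442398071289), 5.955191135406494) 0.006980861683234216
coaster ((465.7248229980469, -111.59559631347656), (89.35725402832031, 86.03221130371094), 89.11105346679688) 0.006978390260448352
top [0.46214488 0.09415715 0.00208316]
0.02 0.036 188 [0.434 0.009 0.02 ] [0.587 0.189 0.036] ((509.22119140625, 100.85089874267578), (179.5349578857422, 150.58990478515625), 88.1318588256836)
0.045 0.06 300 [0.429 0.053 0.045] [0.499 0.166 0.06 ] ((464.44830322265625, 109.17098999023438), (109.8647232055664, 59.84189224243164), 83.51741790771484)
0.075 0.125 59 [0.438 0.082 0.077] [0.48  0.117 0.123] ((454.7586364746094, 94.17378997802734), (17.29480743408203, 50.79981231689453), 51.485416412353516)
0.18 0.2 266 [0.438 0.084 0.18 ] [0.496 0.139 0.195] ((466.9962463378906, 111.75257
[... 651 characters left out ...]
] ((464.0300598144531, 112.91612243652344), (34.384159088134766, 48.55902862548828), 48.706886291503906)
0.02 0.1 5611 [[0.38, -0.74, 0.02], [0.65, -0.34, 0.03], [0.96, -0.06, 0.1]]
  shelf 3454 [[0.44, 0.05, 0.02], [0.72, 0.4, 0.06], [0.89, 0.57, 0.1]]
0.1 0.2 9005 [[0.61, -0.75, 0.1], [0.75, -0.6, 0.16], [0.96, -0.06, 0.2]]
  shelf 4326 [[0.44, 0.07, 0.1], [0.73, 0.42, 0.16], [0.89, 0.57, 0.2]]
0.2 0.35 9331 [[0.2, -0.74, 0.2], [0.96, -0.44, 0.26], [0.96, -0.06, 0.35]]
  shelf 14604 [[0.6, 0.05, 0.2], [0.78, 0.31, 0.31], [0.9, 0.57, 0.35]]
0.35 0.9 21116 [[0.21, -0.72, 0.35], [0.77, -0.24, 0.57], [0.96, -0.07, 0.59]]
  shelf 11174 [[0.43, 0.54, 0.35], [0.75, 0.57, 0.48], [0.9, 0.58, 0.57]]
```

View pics/crop1.png

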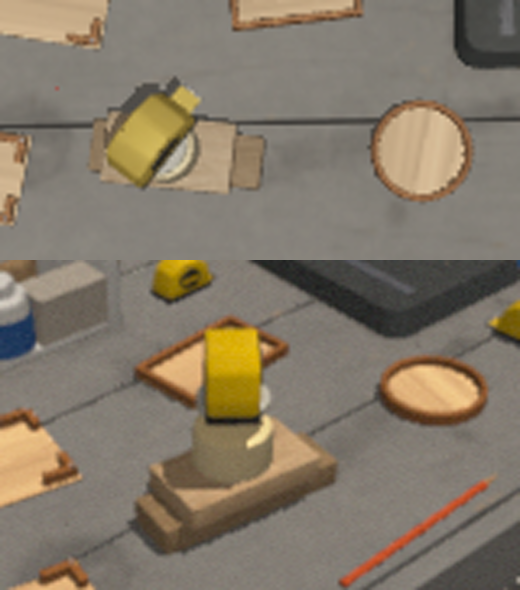

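The pile shows the tape measure turned about 50°, the jar beneath it, and pine and oak both running roughly along y. I'll add a helper that computes moves and check the shelf front.

```bash
cat >> h.py <<'E'
from scipy.spatial.transform import Rotation as Ro
def to(x,y,z,yaw,base=None):
    "shift in tool cm and twist from the current (or given x,y,z,yaw) pose"
    o=env.get_obs(); p=np.array(o['tool_pos']); w=o['tool_rot'][2]
    if base is not None: p=np.array(base[:3]); w=base[3]
    d=Ro.from_euler('xyz',[180,0,w],degrees=True).inv().apply(np.array([x,y,z])-p)*100
    print('dp',d.round(2),'twist',round(-((yaw-w+180)%360-180),1),'rows>=',round(np.linalg.norm(d)/6.25,1))
E
python3 - <<'E'
from h import *
for n in ('top','scene'):
    A=cloud(np.load(f'/tmp/{n}.npy',allow_pickle=True).item()).reshape(-1,3); A=A[np.isfinite(A[:,0])]
    for lo,hi in ((.04,.1),(.1,.2),(.2,.34)):
        for y0,y1 in ((-.05,.05),(.05,.15),(.15,.35),(-.25,-.1),(-.4,-.25)):
            b=A[(A[:,2]>lo)&(A[:,2]<hi)&(A[:,1]>y0)&(A[:,1]<y1)&(A[:,0]>.52)&(A[:,0]<1)]
            if len(b)>9: print(n,lo,y0,len(b),np.sort(b[:,0])[[4,len(b)//20]].round(3))
to(.42,-.28,.30,65); to(.44,.05,.33,140,(.42,-.28,.30,65))
E
```

```text
top 0.04 -0.05 462 [0.719 0.72 ]
top 0.04 0.05 334 [0.712 0.713]
top 0.04 0.15 357 [0.712 0.713]
top 0.04 -0.25 570 [0.743 0.75 ]
top 0.04 -0.4 19 [0.628 0.619]
top 0.1 -0.05 944 [0.718 0.72 ]
top 0.1 0.05 441 [0.717 0.719]
top 0.1 0.15 972 [0.721 0.723]
top 0.1 -0.25 850 [0.725 0.753]
top 0.1 -0.4 51 [0.611 0.607]
top 0.2 -0.05 2161 [0.719 0.732]
top 0.2 0.05 3924 [0.715 0.724]
top 0.2 0.15 7107 [0.718 0.727]
top 0.2 -0.25 3032 [0.537 0.556]
top 0.2 -0.4 637 [0.54  0.548]
scene 0.04 -0.05 346 [0.717 0.718]
scene 0.04 0.05 778 [0.711 0.713]
scene 0.04 0.15 1787 [0.711 0.715]
scene 0.04 -0.25 776 [0.727 0.732]
scene 0.04 -0.4 446 [0.621 0.636]
scene 0.1 -0.05 443 [0.717 0.718]
scene 0.1 0.05 1388 [0.715 0.719]
scene 0.1 0.15 3037 [0.72  0.723]
scene 0.1 -0.25 1354 [0.554 0.742]
scene 0.1 -0.4 1019 [0.605 0.673]
scene 0.2 -0.05 1272 [0.717 0.72 ]
scene 0.2 0.05 2853 [0.714 0.717]
scene 0.2 0.15 7530 [0.717 0.724]
scene 0.2 -0.25 3843 [0.537 0.566]
scene 0.2 -0.4 1672 [0.54  0.569]
dp [ 32.95 -26.7   -7.84] twist -49.4 rows>= 6.9
dp [ 30.75 -12.13  -3.  ] twist -75 rows>= 5.3
```

```bash
python3 - <<'E'
from h import *
o=env.get_obs(); R=Ro.from_euler('xyz',o['tool_rot'],degrees=True)
for n in ('top','scene'):
    A=cloud(np.load(f'/tmp/{n}.npy',allow_pickle=True).item()).reshape(-1,3); A=A[np.isfinite(A[:,0])]
    T=R.inv().apply(A-o['tool_pos'])
    for a,b in ((-.07,.005),(-.12,-.07),(-.17,-.12),(-.25,-.17),(-.35,-.25)):
        s=T[(T[:,2]>a)&(T[:,2]<b)&(np.hypot(T[:,0],T[:,1])<.2)]
        if len(s)>5: print(n,a,b,len(s),s.min(0).round(3)[:2],s.max(0).round(3)[:2])
i=cv2.imread('pics/top0.png')[290:400,540:640];j=cv2.imread('pics/scene0.png')[60:200,540:640]
cv2.imwrite('pics/crop2.png',np.hstack([cv2.resize(i,(400,440)),cv2.resize(j,(314,440))]))
# shelf lower-y edge & drill bits
A=cloud(np.load('/tmp/scene.npy',allow_pickle=True).item()).reshape(-1,3)
b=A[(A[:,0]>.68)&(A[:,0]<.74)&(abs(A[:,1])<.6)&(A[:,2]>.06)&(A[:,2]<.3)]
h=np.histogram(b[:,1],np.arange(-.3,.6,.03)); print(h)
E
```

```text
top -0.07 0.005 67 [-0.013 -0.088] [0.023 0.057]
top -0.12 -0.07 1813 [-0.038 -0.098] [0.039 0.092]
top -0.17 -0.12 626 [-0.038 -0.054] [0.038 0.015]
top -0.25 -0.17 1316 [-0.036 -0.054] [0.039 0.019]
scene -0.07 0.005 278 [-0.032 -0.09 ] [0.032 0.051]
scene -0.12 -0.07 1114 [-0.038 -0.1  ] [0.038 0.095]
scene -0.17 -0.12 700 [-0.033 -0.056] [0.037 0.017]
scene -0.25 -0.17 991 [-0.029 -0.055] [0.038 0.02 ]
scene -0.35 -0.25 409 [ 0.006 -0.038] [0.048 0.027]
(array([ 26,  97, 180,  31,   3,   0,   0,   0,   0,   0, 192, 588, 487,
       412, 683, 361, 410, 701, 535, 455, 420, 400, 793, 905, 792,   0,
         0,   0,  45]), array([-3.00000000e-01, -2.70000000e-01, -2.40000000e-01, -2.10000000e-01,
       -1.80000000e-01, -1.50000000e-01, -1.20000000e-01, -9.00000000e-02,
       -6.00000000e-02, -3.00000000e-02, -2.77555756e-16,  3.00000000e-02,
        6.00000000e-02,  9.00000000e-02,  1.20000000e-01,  1.50000000e-01,
        1.80000000e-01,  2.10000000e-01,  2.40000000e-01,  2.70000000e-01,
        3.00000000e-01,  3.30000000e-01,  3.60000000e-01,  3.90000000e-01,
        4.20000000e-01,  4.50000000e-01,  4.80000000e-01,  5.10000000e-01,
        5.40000000e-01,  5.70000000e-01]))
```

View pics/crop2.png

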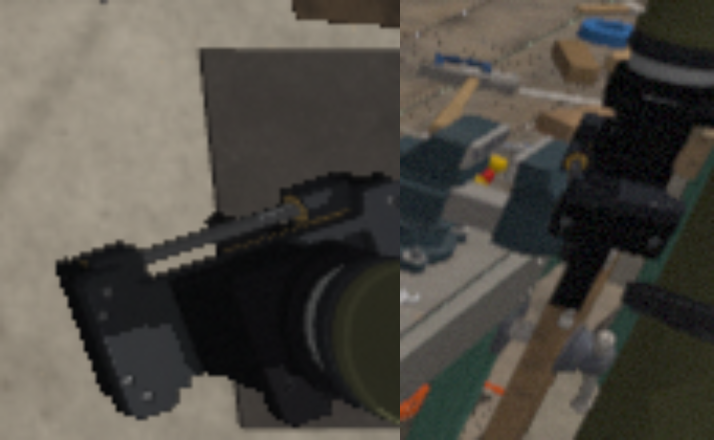

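The gripper body spans ±95 mm along the closing axis, so there is little room to the shelf at x≈0.712. I'll check the shelf in slices near the broad rest, and drive to the pile meanwhile.

```bash
python3 - <<'E'
from h import *
A=np.vstack([cloud(np.load(f'/tmp/{n}.npy',allow_pickle=True).item()).reshape(-1,3) for n in ('top','scene')]); A=A[np.isfinite(A[:,0])]
for y0,y1 in ((-.04,.06),(.17,.2),(.2,.23),(.23,.26),(.26,.31)):
  r=[]
  for z in np.arange(.02,.24,.015):
    b=np.sort(A[(A[:,1]>y0)&(A[:,1]<y1)&(A[:,2]>z)&(A[:,2]<z+.015)&(A[:,0]>.68)&(A[:,0]<.95),0]); r.append((round(float(z),3),round(float(b[2]),3) if len(b)>3 else None))
  print(y0,r)
E
python3 -m jog '[{"dp":[4.1,-3.3,-1],"twist":-6},{"dp":[8.2,-6.7,-2],"twist":-12},{"dp":[12.3,-10,-3],"twist":-18},{"dp":[16.5,-13.3,-4],"twist":-25},{"dp":[20.6,-16.7,-5],"twist":-31},{"dp":[24.7,-20,-6],"twist":-37},{"dp":[28.8,-23.3,-7],"twist":-43},{"dp":[33,-26.7,-7.8],"twist":-49.4}]'
python3 -c "
from h import *
to(.44,.05,.33,140)"
```

```text
-0.04 [(0.02, 0.718), (0.035, 0.717), (0.05, 0.717), (0.065, 0.718), (0.08, 0.718), (0.095, 0.718), (0.11, 0.719), (0.125, 0.718), (0.14, 0.717), (0.155, 0.715), (0.17, 0.717), (0.185, 0.717), (0.2, 0.718), (0.215, 0.718), (0.23, 0.718)]
0.17 [(0.02, 0.717), (0.035, 0.714), (0.05, 0.714), (0.065, 0.716), (0.08, 0.718), (0.095, 0.729), (0.11, None), (0.125, 0.723), (0.14, 0.723), (0.155, 0.81), (0.17, 0.809), (0.185, 0.81), (0.2, None), (0.215, None), (0.23, None)]
0.2 [(0.02, 0.711), (0.035, 0.71), (0.05, 0.711), (0.065, 0.713), (0.08, 0.714), (0.095, 0.723), (0.11, None), (0.125, 0.723), (0.14, 0.723), (0.155, 0.723), (0.17, 0.723), (0.185, 0.725), (0.2, None), (0.215, None), (0.23, None)]
0.23 [(0.02, 0.718), (0.035, 0.718), (0.05, 0.718), (0.065, 0.724), (0.08, 0.725), (0.095, 0.754), (0.11, None), (0.125, 0.723), (0.14, 0.721), (0.155, 0.72), (0.17, 0.721), (0.185, 0.72), (0.2, 0.756), (0.215, None), (0.23, None)]
0.26 [(0.02, 0.718), (0.035, 0.718), (0.05, 0.719), (0.065, 0.757), (0.08, 0.757), (0.095, 0.753), (0.11, None), (0.125, 0.723), (0.14, 0.724), (0.155, 0.73), (0.17, 0.73), (0.185, 0.731), (0.2, 0.751), (0.215, None), (0.23, None)]
dp [ 43.73 -57.95 -10.84] twist -124.4 rows>= 11.7validation failed for argument at $[0]...
```

```bash

python3 -m jog '[{"dp":[4.1,-3.3,-1],"twist":-6,"fingers":1},{"dp":[8.2,-6.7,-2],"twist":-12,"fingers":1},{"dp":[12.3,-10,-3],"twist":-18,"fingers":1},{"dp":[16.5,-13.3,-4],"twist":-25,"fingers":1},{"dp":[20.6,-16.7,-5],"twist":-31,"fingers":1},{"dp":[24.7,-20,-6],"twist":-37,"fingers":1},{"dp":[28.8,-23.3,-7],"twist":-43,"fingers":1},{"dp":[33,-26.7,-7.8],"twist":-49.4,"fingers":1}]'
python3 -c "
from h import *
to(.44,.05,.33,140)"
```

```text
time_s: 1.1
tool_pos: [0.4213, -0.2789, 0.3007]
tool_rot: [180.0, 0.0, 65.2]
force: [1.1, 0.3, -0.7]
grip_width: 0.087
grasp_force: 0.0
dp [ 30.63 -12.12  -2.93] twist -74.8 rows>= 5.3
```

```bash

python3 -m jog '[{"dp":[4,-1.6,-0.5],"twist":-9,"fingers":1},{"dp":[8,-3.2,-1],"twist":-18,"fingers":1},{"dp":[12,-4.8,-1.5],"twist":-28,"fingers":1},{"dp":[16,-6.4,-2],"twist":-37,"fingers":1},{"dp":[20,-8,-2.5],"twist":-46,"fingers":1},{"dp":[24,-9.6,-3],"twist":-56,"fingers":1},{"dp":[28,-11.2,-3],"twist":-65,"fingers":1},{"dp":[30.6,-12.1,-3],"twist":-74.8,"fingers":1}]'
python3 - <<'E'
from h import *
c=cam('wrist'); cv2.imwrite('pics/w1.png',c['pixels']); np.save('/tmp/w1.npy',c,allow_pickle=True); print(-c['R'].T@c['t'],c['R'][2])
P=cloud(c).reshape(-1,3); P=P[np.isfinite(P[:,0])]
for lo,hi in ((.192,.21),(.18,.19),(.15,.18)):
    b=P[(P[:,2]>lo)&(P[:,2]<hi)&(abs(P[:,0]-.465)<.08)&(abs(P[:,1]-.11)<.08)]; print(lo,len(b),cv2.minAreaRect((b[:,:2]*1000).astype(np.float32)) if len(b)>5 else '')
E
```

```text
time_s: 2.1
tool_pos: [0.4401, 0.0505, 0.3305]
tool_rot: [-180.0, 0.0, 140.2]
force: [-0.2, -0.2, 0.3]
grip_width: 0.0868
grasp_force: 0.0
[0.38875462 0.09434561 0.49325377] [ 0.19063858 -0.15862329 -0.96875982]
0.192 24 ((465.9962463378906, 109.74852752685547), (15.616847038269043, 28.519519805908203), 0.9669609665870667)
0.18 1113 ((467.4102478027344, 110.92851257324219), (36.653263092041016, 52.9663200378418), 50.31126403808594)
0.15 666 ((466.89453125, 110.1451416015625), (38.054813385009766, 68.04224395751953), 50.98869323730469)
```

View pics/w1.png

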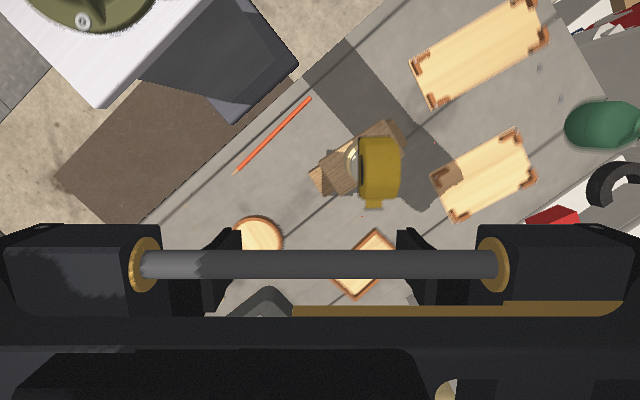

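The wrist view shows the tape measure at (380,170), turned 50.6°, with its case centre at (0.467, 0.1105). The brass-coloured spot beside it is the jar lid at (352,160).

```bash
python3 -c "
from h import *
to(.467,.1105,.22,140.6); to(.467,.1105,.146,140.6)"
```

```text
dp [ 1.48  6.06 11.05] twist 0.2 rows>= 2.0
dp [ 1.48  6.06 18.45] twist 0.2 rows>= 3.1
```

```bash

python3 -m jog '[{"dp":[0.8,3,4],"twist":0,"fingers":1},{"dp":[1.5,6.1,8],"twist":0,"fingers":1},{"dp":[1.5,6.1,11],"twist":0,"fingers":1},{"dp":[1.5,6.1,14],"twist":0,"fingers":1},{"dp":[1.5,6.1,16.5],"twist":0,"fingers":1},{"dp":[1.5,6.1,18.5],"twist":0,"fingers":1},{"dp":[1.5,6.1,18.5],"twist":0,"fingers":1}]'
python3 -m jog '[{"dp":[0,0,0],"twist":0,"fingers":0.5},{"dp":[0,0,0],"twist":0,"fingers":0.4},{"dp":[0,0,0],"twist":0,"fingers":0.4},{"dp":[0,0,0],"twist":0,"fingers":0.3},{"dp":[0,0,0],"twist":0,"fingers":0.3},{"dp":[0,0,0],"twist":0,"fingers":0.3},{"dp":[0,0,0],"twist":0,"fingers":0.3},{"dp":[0,0,0],"twist":0,"fingers":0.3}]' 25
```

```text
time_s: 3.02
tool_pos: [0.467, 0.1037, 0.144]
tool_rot: [-179.9, -0.2, 139.7]
force: [-0.6, 0.0, -0.3]
grip_width: 0.0867
grasp_force: 0.0
time_s: 4.03
tool_pos: [0.468, 0.1043, 0.1453]
tool_rot: [-180.0, -0.0, 139.8]
force: [-0.0, 0.3, -0.3]
grip_width: 0.0358
grasp_force: 24.9
```

```bash

python3 -m jog '[{"dp":[0,0,-0.5],"twist":0,"fingers":0.3},{"dp":[0,0,-1.5],"twist":0,"fingers":0.3},{"dp":[0,0,-3],"twist":0,"fingers":0.3},{"dp":[0,0,-5],"twist":0,"fingers":0.3},{"dp":[0,0,-6],"twist":0,"fingers":0.3},{"dp":[0,0,-6],"twist":0,"fingers":0.3}]'
python3 -c "
from h import *
to(.615,.005,.2,96); o=env.get_obs(); x,y,z=o['tool_pos']; print(o['qpos'])"
```

```text
time_s: 4.78
tool_pos: [0.469, 0.1044, 0.2065]
tool_rot: [179.9, 0.1, 139.8]
force: [-0.5, 0.2, -2.9]
grip_width: 0.036
grasp_force: 24.9
dp [-17.56   1.84   0.65] twist 43.8 rows>= 2.8
[ 33.16200048  -0.36124355 -48.11484446 106.32532457  -0.22739021
  73.81122604  34.87435232]
```

```bash

python3 -m jog '[{"dp":[-2,0.2,0],"twist":5,"fingers":0.3},{"dp":[-5,0.5,0],"twist":12,"fingers":0.3},{"dp":[-8,0.8,0],"twist":20,"fingers":0.3},{"dp":[-11,1.2,0],"twist":28,"fingers":0.3},{"dp":[-14,1.5,0],"twist":35,"fingers":0.3},{"dp":[-16.5,1.7,0],"twist":41,"fingers":0.3},{"dp":[-17.6,1.8,0],"twist":44,"fingers":0.3},{"dp":[-17.6,1.8,0],"twist":44,"fingers":0.3}]'
python3 -c "
from h import *
to(.615,.005,.10,96); to(.615,.005,.022,96)"
```

```text
time_s: 5.78
tool_pos: [0.6143, 0.0036, 0.2041]
tool_rot: [-179.9, -0.0, 95.7]
force: [0.2, -0.1, -3.3]
grip_width: 0.0358
grasp_force: 24.9
dp [ 0.14  0.09 10.41] twist -0.3 rows>= 1.7
dp [ 0.14  0.09 18.21] twist -0.3 rows>= 2.9
```

```bash

python3 -m jog '[{"dp":[0.1,0,3],"twist":0,"fingers":0.3},{"dp":[0.1,0,7],"twist":0,"fingers":0.3},{"dp":[0.1,0,11],"twist":0,"fingers":0.3},{"dp":[0.1,0,14],"twist":0,"fingers":0.3},{"dp":[0.1,0,15],"twist":0,"fingers":0.3},{"dp":[0.1,0,15],"twist":0,"fingers":0.3}]'
python3 - <<'E'
from h import *
for n in ('scene','top'):
    c=cam(n); np.save(f'/tmp/{n}1.npy',c,allow_pickle=True); P=cloud(c)
    cv2.imwrite(f'pics/{n}1.png',c['pixels'])
i=cv2.imread('pics/top1.png')[150:275,235:385];j=cv2.imread('pics/scene1.png')[160:310,230:410]
cv2.imwrite('pics/crop3.png',np.hstack([cv2.resize(i,(390,325)),cv2.resize(j,(390,325))]))
to(.615,.005,.022,96)
E
```

```text
time_s: 6.52
tool_pos: [0.6139, 0.0058, 0.0555]
tool_rot: [-180.0, -0.0, 95.8]
force: [0.6, -0.2, -2.5]
grip_width: 0.0358
grasp_force: 24.9
dp [-0.07 -0.04  3.51] twist -0.2 rows>= 0.6
```

View pics/crop3.png

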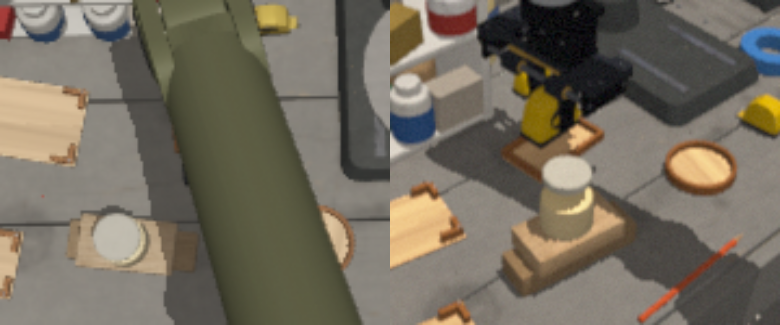

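The tape measure is held squarely over the tray (crop at about (545,110)). The jar still stands upright on the pine, with its lid at (570,175) in the crop. Lowering and releasing.

```bash

python3 -m jog '[{"dp":[0,0,1],"twist":0,"fingers":0.3},{"dp":[0,0,2],"twist":0,"fingers":0.3},{"dp":[0,0,2.7],"twist":0,"fingers":0.3},{"dp":[0,0,3.1],"twist":0,"fingers":0.3},{"dp":[0,0,3.4],"twist":0,"fingers":0.3},{"dp":[0,0,3.5],"twist":0,"fingers":0.3},{"dp":[0,0,3.5],"twist":0,"fingers":0.3}]'
python3 - <<'E'
from h import *
for n in ('scene','top'):
    c=np.load(f'/tmp/{n}1.npy',allow_pickle=True).item(); P=cloud(c).reshape(-1,3); P=P[np.isfinite(P[:,0])]
    a=P[(abs(P[:,0]-.462)<.06)&(abs(P[:,1]-.11)<.06)]
    for lo,hi in ((.125,.14),(.07,.115)):
        b=a[(a[:,2]>lo)&(a[:,2]<hi)]
        if len(b)>4: print(n,lo,len(b),b[:,2].mean(),cv2.minEnclosingCircle((b[:,:2]*1000).astype(np.float32)),cv2.minAreaRect((b[:,:2]*1000).astype(np.float32)))
E
```

```text
time_s: 7.5
tool_pos: [0.6145, 0.0055, 0.0207]
tool_rot: [180.0, 0.0, 95.8]
force: [-0.2, 0.6, -2.3]
grip_width: 0.0362
grasp_force: 24.9
scene 0.125 303 0.1293396633844559 ((466.5856018066406, 110.42585754394531), 26.15629005432129) ((465.8219299316406, 110.17073059082031), (49.417076110839844, 50.34877395629883), 74.4518051147461)
scene 0.07 407 0.0905115917257403 ((464.973388671875, 111.17658996582031), 28.699552536010742) ((459.226806640625, 115.59992980957031), (54.818973541259766, 42.50482940673828), 44.47406768798828)
top 0.125 263 0.13114514583198142 ((466.50640869140625, 109.89519500732422), 25.414705276489258) ((467.07965087890625, 109.81488800048828), (47.658042907714844, 47.81233215332031), 0.46751710772514343)
top 0.07 71 0.09307443108276196 ((464.49005126953125, 107.09428405761719), 27.72918701171875) ((459.58941650390625, 99.38397979736328), (31.94333839416504, 53.7465934753418), 57.56050109863281)
```

```bash

python3 -m jog '[{"dp":[0,0,0.1],"twist":0,"fingers":0.3},{"dp":[0,0,0.1],"twist":0,"fingers":0.55},{"dp":[0,0,0.1],"twist":0,"fingers":0.7},{"dp":[0,0,0.1],"twist":0,"fingers":0.7},{"dp":[0,0,-3],"twist":0,"fingers":0.7},{"dp":[0,0,-8],"twist":0,"fingers":0.8},{"dp":[0,0,-14],"twist":0,"fingers":1},{"dp":[0,0,-19],"twist":0,"fingers":1}]'
python3 -c "
from h import *
to(.466,.11,.2,96)"
```

```text
time_s: 8.5
tool_pos: [0.6146, 0.0056, 0.2131]
tool_rot: [179.9, 0.0, 95.8]
force: [0.6, -0.3, -0.2]
grip_width: 0.0814
grasp_force: 0.0
dp [ 11.89 -13.74   1.31] twist -0.2 rows>= 2.9
```

```bash

python3 -m jog '[{"dp":[3,-3.4,0],"twist":0,"fingers":1},{"dp":[6,-7,0],"twist":0,"fingers":1},{"dp":[9,-10.5,0],"twist":0,"fingers":1},{"dp":[11.9,-13.7,1],"twist":0,"fingers":1},{"dp":[11.9,-13.7,1],"twist":0,"fingers":1},{"dp":[11.9,-13.7,1],"twist":0,"fingers":1}]'
python3 - <<'E'
from h import *
n='scene'; c=cam(n); np.save(f'/tmp/{n}2.npy',c,allow_pickle=True); cv2.imwrite(f'pics/{n}2.png',c['pixels'])
cv2.imwrite('pics/crop4.png',cv2.resize(c['pixels'][160:310,230:410],(600,500)))
P=cloud(c).reshape(-1,3); P=P[np.isfinite(P[:,0])]
b=P[(abs(P[:,0]-.62)<.07)&(abs(P[:,1])<.08)&(P[:,2]>.025)&(P[:,2]<.1)]; print('tape',b[:,2].max(),cv2.minAreaRect((b[:,:2]*1000).astype(np.float32)))
to(.466,.11,.076,96)
E
```

```text
time_s: 9.25
tool_pos: [0.4667, 0.1095, 0.2009]
tool_rot: [179.9, 0.1, 95.8]
force: [0.9, -0.6, -0.2]
grip_width: 0.0872
grasp_force: 0.0
tape 0.06614642304252676 ((610.8302001953125, 12.651590347290039), (40.41227722167969, 67.41877746582031), 4.802407741546631)
dp [ 0.08 -0.09 12.49] twist -0.3 rows>= 2.0
```

View pics/crop4.png

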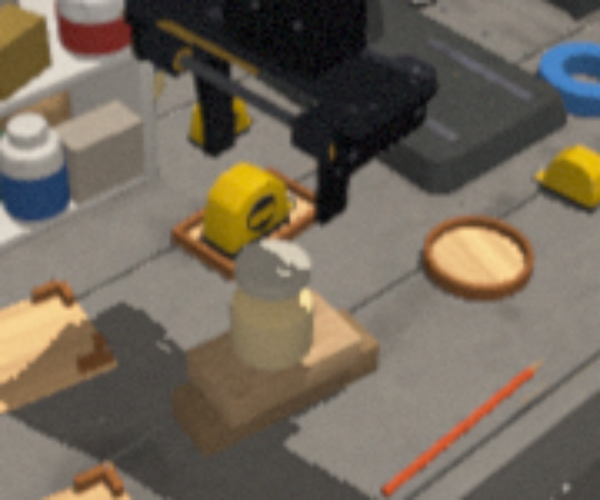

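The tape measure stands in the tray with its top at 66 mm, so it is on the floor of the tray. Next I'll grasp the jar at (275,300).

```bash

python3 -m jog '[{"dp":[0.1,-0.1,3],"twist":0,"fingers":1},{"dp":[0.1,-0.1,7],"twist":0,"fingers":1},{"dp":[0.1,-0.1,10],"twist":0,"fingers":1},{"dp":[0.1,-0.1,12],"twist":0,"fingers":1},{"dp":[0.1,-0.1,12.5],"twist":0,"fingers":1},{"dp":[0.1,-0.1,12.5],"twist":0,"fingers":1}]'
python3 -m jog '[{"dp":[0,0,0],"twist":0,"fingers":0.75},{"dp":[0,0,0],"twist":0,"fingers":0.7},{"dp":[0,0,0],"twist":0,"fingers":0.65},{"dp":[0,0,0],"twist":0,"fingers":0.6},{"dp":[0,0,0],"twist":0,"fingers":0.55},{"dp":[0,0,0],"twist":0,"fingers":0.55},{"dp":[0,0,0],"twist":0,"fingers":0.55}]' 30
python3 -m jog '[{"dp":[0,0,-0.5],"twist":0,"fingers":0.55},{"dp":[0,0,-1.5],"twist":0,"fingers":0.55},{"dp":[0,0,-3],"twist":0,"fingers":0.55},{"dp":[0,0,-4],"twist":0,"fingers":0.55},{"dp":[0,0,-4],"twist":0,"fingers":0.55}]'
python3 -c "
from h import *
to(.4657,-.1116,.12,96)"
```

```text
time_s: 10.05
tool_pos: [0.4656, 0.1107, 0.0757]
tool_rot: [-180.0, -0.0, 95.7]
force: [-0.4, 0.0, 0.4]
grip_width: 0.087
grasp_force: 0.0
time_s: 10.92
tool_pos: [0.4656, 0.1112, 0.076]
tool_rot: [179.9, -0.0, 95.8]
force: [2.6, 1.4, 4.2]
grip_width: 0.0575
grasp_force: 29.9
time_s: 11.55
tool_pos: [0.4658, 0.111, 0.1167]
tool_rot: [179.9, 0.0, 95.8]
force: [0.5, -0.2, -4.0]
grip_width: 0.0571
grasp_force: 29.9
dp [-22.14  -2.24  -0.33] twist -0.2 rows>= 3.6
```

```bash

python3 -m jog '[{"dp":[-2,-0.2,0],"twist":0,"fingers":0.55},{"dp":[-6,-0.6,0],"twist":0,"fingers":0.55},{"dp":[-10,-1,0],"twist":0,"fingers":0.55},{"dp":[-14,-1.4,0],"twist":0,"fingers":0.55},{"dp":[-18,-1.8,0],"twist":0,"fingers":0.55},{"dp":[-21,-2.1,0],"twist":0,"fingers":0.55},{"dp":[-22.1,-2.2,0],"twist":0,"fingers":0.55},{"dp":[-22.1,-2.2,0],"twist":0,"fingers":0.55}]'
python3 -c "
from h import *
to(.4657,-.1116,.0265,96)"
```

```text
time_s: 12.55
tool_pos: [0.4651, -0.1108, 0.1152]
tool_rot: [-180.0, -0.0, 95.7]
force: [0.2, 0.2, -3.6]
grip_width: 0.0572
grasp_force: 29.9
dp [-0.08  0.05  8.87] twist -0.3 rows>= 1.4
```

```bash

python3 -m jog '[{"dp":[-0.1,0,2],"twist":0,"fingers":0.55},{"dp":[-0.1,0,4.5],"twist":0,"fingers":0.55},{"dp":[-0.1,0,6.5],"twist":0,"fingers":0.55},{"dp":[-0.1,0,7.6],"twist":0,"fingers":0.55},{"dp":[-0.1,0,8.3],"twist":0,"fingers":0.55},{"dp":[-0.1,0,8.7],"twist":0,"fingers":0.55},{"dp":[-0.1,0,8.9],"twist":0,"fingers":0.55},{"dp":[-0.1,0,8.9],"twist":0,"fingers":0.55}]'
python3 - <<'E'
from h import *
c=cam('scene'); cv2.imwrite('pics/crop5.png',cv2.resize(c['pixels'][160:310,230:410],(600,500)))
E
```

```text
time_s: 13.55
tool_pos: [0.4656, -0.1123, 0.0268]
tool_rot: [180.0, 0.0, 95.8]
force: [-0.2, 0.7, -2.7]
grip_width: 0.0572
grasp_force: 29.9
```

View pics/crop5.png

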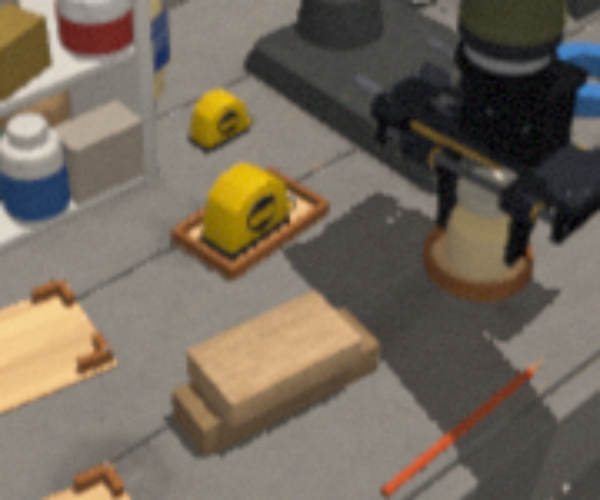

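The jar sits inside the coaster rim at (480,250). I'll release it and re-measure the pine.

```bash

python3 -m jog '[{"dp":[0,0,0.1],"twist":0,"fingers":0.55},{"dp":[0,0,0.1],"twist":0,"fingers":0.72},{"dp":[0,0,0.1],"twist":0,"fingers":0.9},{"dp":[0,0,0.1],"twist":0,"fingers":1},{"dp":[0,0,0.1],"twist":0,"fingers":1},{"dp":[0,0,-3],"twist":0,"fingers":1},{"dp":[0,0,-8],"twist":0,"fingers":1},{"dp":[0,0,-12],"twist":0,"fingers":1}]'
python3 - <<'E'
from h import *
for n in ('scene','top'):
    P=cloud(cam(n)).reshape(-1,3); P=P[np.isfinite(P[:,0])]
    a=P[(abs(P[:,0]-.464)<.06)&(abs(P[:,1]-.11)<.1)]
    for lo,hi in ((.05,.06),(.045,.06),(.008,.036)):
        b=a[(a[:,2]>lo)&(a[:,2]<hi)]
        if len(b)>9: print(n,lo,len(b),cv2.minAreaRect((b[:,:2]*1000).astype(np.float32)))
    b=P[(abs(P[:,0]-.466)<.045)&(abs(P[:,1]+.112)<.045)&(P[:,2]>.07)&(P[:,2]<.1)]
    if len(b): print('jar',len(b),b[:,2].max(),b.mean(0))
to(.464,.109,.14,83.5)
E
```

```text
time_s: 14.6
tool_pos: [0.4657, -0.1121, 0.1483]
tool_rot: [179.9, 0.0, 95.8]
force: [1.1, -0.4, -0.2]
grip_width: 0.0868
grasp_force: 0.0
scene 0.05 928 ((463.5458984375, 108.89201354980469), (110.2556381225586, 61.95494079589844), 83.61446380615234)
scene 0.045 1005 ((463.3844909667969, 108.903076171875), (110.30863189697266, 62.15624237060547), 83.54679870605469)
scene 0.008 483 ((460.9807434082031, 105.0963134765625), (151.7889862060547, 56.62779235839844), 82.45228576660156)
jar 230 0.08298380161699341 [ 0.46284718 -0.11008093  0.07822027]
top 0.05 706 ((464.1639709472656, 109.23497009277344), (109.83123016357422, 59.88296890258789), 83.64253997802734)
top 0.045 714 ((464.1558837890625, 109.23747253417969), (109.88626098632812, 59.94929885864258), 83.54110717773438)
top 0.008 187 ((452.079345703125, 115.77490234375), (167.14183044433594, 83.67365264892578), 82.46540069580078)
dp [22.12  1.77  1.11] twist 12.3 rows>= 3.6
```

```bash

python3 -m jog '[{"dp":[4,0.3,0],"twist":2,"fingers":1},{"dp":[9,0.7,0],"twist":4,"fingers":1},{"dp":[14,1.1,0],"twist":7,"fingers":1},{"dp":[19,1.5,0],"twist":10,"fingers":1},{"dp":[22.1,1.8,1],"twist":12.2,"fingers":1},{"dp":[22.1,1.8,1],"twist":12.2,"fingers":1},{"dp":[22.1,1.8,1],"twist":12.2,"fingers":1}]'
python3 -c "
from h import *
to(.464,.109,.034,83.6)"
```

```text
time_s: 15.58
tool_pos: [0.4608, 0.1086, 0.1359]
tool_rot: [-179.9, 0.0, 83.6]
force: [0.3, -0.3, 0.7]
grip_width: 0.0869
grasp_force: 0.0
dp [ 0.08  0.31 10.19] twist -0.0 rows>= 1.6
```

```bash

python3 -m jog '[{"dp":[0.1,0.3,2],"twist":0,"fingers":1},{"dp":[0.1,0.3,5],"twist":0,"fingers":1},{"dp":[0.1,0.3,8],"twist":0,"fingers":1},{"dp":[0.1,0.3,9.5],"twist":0,"fingers":1},{"dp":[0.1,0.3,10.1],"twist":0,"fingers":1},{"dp":[0.1,0.3,10.1],"twist":0,"fingers":1},{"dp":[0.1,0.3,10.1],"twist":0,"fingers":1}]'
python3 -m jog '[{"dp":[0,0,0],"twist":0,"fingers":0.78},{"dp":[0,0,0],"twist":0,"fingers":0.73},{"dp":[0,0,0],"twist":0,"fingers":0.69},{"dp":[0,0,0],"twist":0,"fingers":0.6},{"dp":[0,0,0],"twist":0,"fingers":0.6},{"dp":[0,0,0],"twist":0,"fingers":0.6}]' 25
python3 -m jog '[{"dp":[0,0,-0.5],"twist":0,"fingers":0.6},{"dp":[0,0,-1.5],"twist":0,"fingers":0.6},{"dp":[0,0,-3],"twist":0,"fingers":0.6},{"dp":[0,0,-5],"twist":0,"fingers":0.6},{"dp":[0,0,-7],"twist":0,"fingers":0.6},{"dp":[0,0,-7],"twist":0,"fingers":0.6}]'
python3 -c "
from h import *
to(.613,.243,.10,83.6)"
```

```text
time_s: 16.45
tool_pos: [0.465, 0.1102, 0.0364]
tool_rot: [179.9, -0.0, 83.6]
force: [0.0, -1.0, 0.3]
grip_width: 0.0869
grasp_force: 0.0
time_s: 17.2
tool_pos: [0.4643, 0.1102, 0.0356]
tool_rot: [180.0, 0.0, 83.6]
force: [0.6, 0.6, 0.8]
grip_width: 0.0596
grasp_force: 25.0
time_s: 17.95
tool_pos: [0.4658, 0.1104, 0.1076]
tool_rot: [179.7, -0.0, 83.6]
force: [-0.9, 0.7, -1.1]
grip_width: 0.0598
grasp_force: 25.0
dp [14.82 13.14  0.76] twist -0.0 rows>= 3.2
```

```bash

python3 -m jog '[{"dp":[1.5,1.3,0],"twist":0.5,"fingers":0.6},{"dp":[4.5,4,0],"twist":1,"fingers":0.6},{"dp":[7.5,6.6,0],"twist":2,"fingers":0.6},{"dp":[10.5,9.2,0],"twist":3,"fingers":0.6},{"dp":[13,11.5,0],"twist":3.5,"fingers":0.6},{"dp":[14.6,13,0],"twist":3.5,"fingers":0.6},{"dp":[14.6,13,0],"twist":3.5,"fingers":0.6}]'
python3 -c "
from h import *
to(.615,.241,.04,80);to(.615,.241,.012,80)"
```

```text
time_s: 18.82
tool_pos: [0.6096, 0.242, 0.1043]
tool_rot: [-179.9, -0.0, 80.1]
force: [-1.2, -0.5, -0.5]
grip_width: 0.0598
grasp_force: 25.0
dp [-0.    0.55  6.43] twist 0.1 rows>= 1.0
dp [-0.    0.55  9.23] twist 0.1 rows>= 1.5
```

```bash

python3 -m jog '[{"dp":[0,0.2,1],"twist":0,"fingers":0.6},{"dp":[0,0.2,3],"twist":0,"fingers":0.6},{"dp":[0,0.2,5],"twist":0,"fingers":0.6},{"dp":[0,0.2,6.5],"twist":0,"fingers":0.6},{"dp":[0,0.2,7.5],"twist":0,"fingers":0.6},{"dp":[0,0.2,7.5],"twist":0,"fingers":0.6},{"dp":[0,0.2,7.5],"twist":0,"fingers":0.6}]'
python3 - <<'E'
from h import *
c=cam('scene'); cv2.imwrite('pics/crop6.png',cv2.resize(c['pixels'][170:320,130:310],(600,500)))
to(.615,.241,.0115,80)
E
```

```text
time_s: 19.7
tool_pos: [0.6121, 0.2407, 0.0311]
tool_rot: [179.9, -0.0, 80.1]
force: [1.5, 0.1, -0.4]
grip_width: 0.0603
grasp_force: 25.0
dp [0.07 0.27 1.98] twist 0.1 rows>= 0.3
```

View pics/crop6.png

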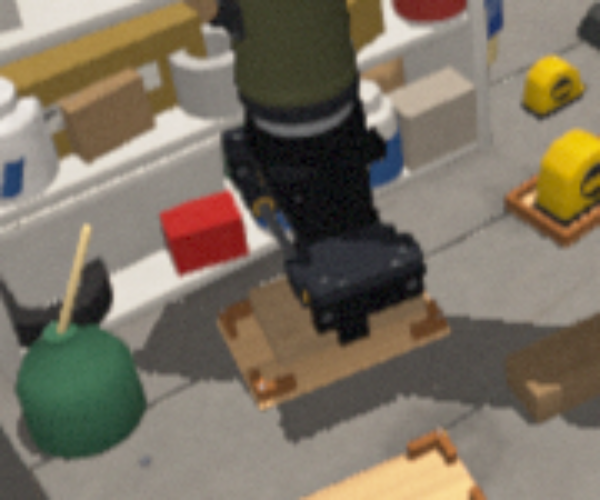

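The pine hangs over the broad rest at (340,320), clear of the shelf and slightly toward the robot. I'll shift it +3 mm in x and lower it.

```bash

python3 -m jog '[{"dp":[0,0.3,0],"twist":0,"fingers":0.6},{"dp":[0,0.3,0.5],"twist":0,"fingers":0.6},{"dp":[0,0.3,1],"twist":0,"fingers":0.6},{"dp":[0,0.3,1.4],"twist":0,"fingers":0.6},{"dp":[0,0.3,1.7],"twist":0,"fingers":0.6},{"dp":[0,0.3,1.9],"twist":0,"fingers":0.6},{"dp":[0,0.3,1.9],"twist":0,"fingers":0.6},{"dp":[0,0.3,1.9],"twist":0,"fingers":0.6}]'
```

```text
time_s: 20.75
tool_pos: [0.6147, 0.2399, 0.0117]
tool_rot: [180.0, -0.0, 80.1]
force: [-0.1, -0.4, -0.8]
grip_width: 0.0598
grasp_force: 25.0
```

```bash

python3 -m jog '[{"dp":[0,0,0.1],"twist":0,"fingers":0.6},{"dp":[0,0,0.1],"twist":0,"fingers":0.75},{"dp":[0,0,0.1],"twist":0,"fingers":0.85},{"dp":[0,0,0.1],"twist":0,"fingers":0.85},{"dp":[0,0,-3],"twist":0,"fingers":0.85},{"dp":[0,0,-8],"twist":0,"fingers":0.9},{"dp":[0,0,-12],"twist":0,"fingers":1},{"dp":[0,0,-12],"twist":0,"fingers":1}]'
python3 -c "
from h import *
to(.464,.107,.13,82.5)"
```

```text
time_s: 21.75
tool_pos: [0.6167, 0.2414, 0.1358]
tool_rot: [179.6, -0.2, 80.1]
force: [0.3, 0.5, 0.8]
grip_width: 0.0858
grasp_force: 0.0
dp [-15.87 -12.73   0.58] twist -2.4 rows>= 3.3
```

```bash

python3 -m jog '[{"dp":[-4,-3.2,0],"twist":0,"fingers":1},{"dp":[-8,-6.4,0],"twist":0,"fingers":1},{"dp":[-12,-9.6,0],"twist":-1,"fingers":1},{"dp":[-15.9,-12.7,0],"twist":-2,"fingers":1},{"dp":[-15.9,-12.7,0],"twist":-2.4,"fingers":1},{"dp":[-15.9,-12.7,0],"twist":-2.4,"fingers":1}]'
python3 - <<'E'
from h import *
for n in ('scene','wrist','top'):
    c=cam(n)
    if n=='scene': cv2.imwrite('pics/crop7.png',cv2.resize(c['pixels'][170:320,150:330],(600,500)))
    P=cloud(c).reshape(-1,3); P=P[np.isfinite(P[:,0])]
    for nm,x,y,w,h,lo,hi in (('oak',.463,.107,.045,.1,.022,.036),('oak',.463,.107,.045,.1,.012,.036),('pine',.62,.24,.06,.09,.023,.036)):
        b=P[(abs(P[:,0]-x)<w)&(abs(P[:,1]-y)<h)&(P[:,2]>lo)&(P[:,2]<hi)]
        if len(b)>9: print(n,nm,len(b),b[:,2].max().round(4),np.round(np.median(b[:,2]),4),cv2.minAreaRect((b[:,:2]*1000).astype(np.float32)))
to(.464,.107,.008,82.5)
E
```

```text
time_s: 22.5
tool_pos: [0.4625, 0.1051, 0.1315]
tool_rot: [180.0, -0.0, 82.4]
force: [0.5, 0.7, 0.5]
grip_width: 0.0869
grasp_force: 0.0
scene oak 1001 0.0333 0.0293 ((464.50537109375, 105.13545227050781), (149.82623291015625, 47.7418098449707), 82.68856811523438)
scene oak 1171 0.0333 0.029 ((464.4720458984375, 104.60160827636719), (150.97128295898438, 47.723114013671875), 82.4905014038086)
scene pine 898 0.0338 0.0293 ((613.3209838867188, 237.65939331054688), (110.26891326904297, 65.17890167236328), 80.27594757080078)
wrist oak 6820 0.033 0.0307 ((466.2779541015625, 104.2493896484375), (148.99913024902344, 45.0339241027832), 82.88578796386719)
wrist oak 6820 0.033 0.0307 ((466.2779541015625, 104.2493896484375), (148.99913024902344, 45.0339241027832), 82.88578796386719)
wrist pine 7055 0.0337 0.0308 ((610.7062377929688, 215.82998657226562), (65.41667175292969, 61.37614440917969), 80.1011962890625)
top oak 319 0.036 0.0311 ((459.7384948730469, 63.70335006713867), (66.03477478027344, 44.92414093017578), 83.40904235839844)
top oak 325 0.036 0.031 ((459.75299072265625, 63.725738525390625), (66.0748062133789, 44.901084899902344), 83.25312805175781)
top pine 630 0.0359 0.0314 ((611.859619140625, 244.74539184570312), (121.64456176757812, 65.68789672851562), 80.98147583007812)
dp [ 0.07  0.12 12.35] twist 0.1 rows>= 2.0
```

View pics/crop7.png

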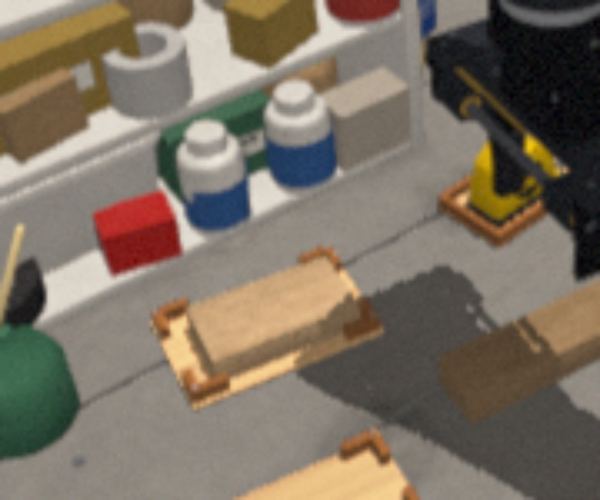

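The pine lies flat between the stops at (270,315), with its top at 30 mm. The oak's centre is (0.465, 0.1045) at 82.8°, and I'll grasp it now.

```bash

python3 -m jog '[{"dp":[0,0.2,3],"twist":0,"fingers":1},{"dp":[0,0.2,7],"twist":0,"fingers":1},{"dp":[0,0.2,10],"twist":0,"fingers":1},{"dp":[0,0.2,11.5],"twist":0,"fingers":1},{"dp":[0,0.2,12.2],"twist":0,"fingers":1},{"dp":[0,0.2,12.2],"twist":0,"fingers":1}]'
python3 -m jog '[{"dp":[0,0,0],"twist":0,"fingers":0.65},{"dp":[0,0,0],"twist":0,"fingers":0.57},{"dp":[0,0,0],"twist":0,"fingers":0.52},{"dp":[0,0,0],"twist":0,"fingers":0.45},{"dp":[0,0,0],"twist":0,"fingers":0.4},{"dp":[0,0,0],"twist":0,"fingers":0.4},{"dp":[0,0,0],"twist":0,"fingers":0.4}]' 30
python3 -m jog '[{"dp":[0,0,-0.5],"twist":0,"fingers":0.4},{"dp":[0,0,-1.5],"twist":0,"fingers":0.4},{"dp":[0,0,-3],"twist":0,"fingers":0.4},{"dp":[0,0,-5],"twist":0,"fingers":0.4},{"dp":[0,0,-7],"twist":0,"fingers":0.4},{"dp":[0,0,-7],"twist":0,"fingers":0.4}]'
python3 -c "
from h import *
to(.461,.336,.08,80)"
```

```text
time_s: 23.4
tool_pos: [0.4645, 0.1053, 0.0098]
tool_rot: [180.0, -0.0, 82.5]
force: [0.3, -0.5, -0.1]
grip_width: 0.0869
grasp_force: 0.0
time_s: 24.28
tool_pos: [0.4643, 0.1048, 0.0096]
tool_rot: [180.0, 0.0, 82.5]
force: [-0.2, -1.1, 1.3]
grip_width: 0.0451
grasp_force: 30.0
time_s: 25.02
tool_pos: [0.4657, 0.1051, 0.0816]
tool_rot: [179.7, 0.0, 82.5]
force: [0.6, -0.2, -1.7]
grip_width: 0.0446
grasp_force: 30.0
dp [22.83 -3.5   0.16] twist 2.5 rows>= 3.7
```

```bash

python3 -m jog '[{"dp":[2,-0.3,0],"twist":0,"fingers":0.4},{"dp":[6,-1,0],"twist":1,"fingers":0.4},{"dp":[10.5,-1.6,0],"twist":1.5,"fingers":0.4},{"dp":[15,-2.3,0],"twist":2,"fingers":0.4},{"dp":[19,-2.9,0],"twist":2.5,"fingers":0.4},{"dp":[22,-3.4,0],"twist":2.5,"fingers":0.4},{"dp":[22.8,-3.5,0],"twist":2.5,"fingers":0.4},{"dp":[22.8,-3.5,0],"twist":2.5,"fingers":0.4}]'
python3 -m jog '[{"dp":[0,0,1],"twist":0,"fingers":0.4},{"dp":[0,0,2.5],"twist":0,"fingers":0.4},{"dp":[0,0,4],"twist":0,"fingers":0.4},{"dp":[0,0,4.5],"twist":0,"fingers":0.4},{"dp":[0,0,4.5],"twist":0,"fingers":0.4},{"dp":[0,0,4.5],"twist":0,"fingers":0.4}]'
python3 -c "
from h import *
to(.461,.336,.0155,80)"
```

```text
time_s: 26.02
tool_pos: [0.4589, 0.3349, 0.0789]
tool_rot: [-180.0, 0.1, 80.0]
force: [-0.3, -0.4, -1.6]
grip_width: 0.0446
grasp_force: 30.0
time_s: 26.78
tool_pos: [0.4595, 0.3359, 0.0349]
tool_rot: [180.0, -0.0, 80.0]
force: [0.5, 1.3, -1.1]
grip_width: 0.0449
grasp_force: 30.0
dp [0.04 0.15 1.94] twist -0.0 rows>= 0.3
```

```bash

python3 -m jog '[{"dp":[0,0.1,0.5],"twist":0,"fingers":0.4},{"dp":[0,0.1,1],"twist":0,"fingers":0.4},{"dp":[0,0.1,1.5],"twist":0,"fingers":0.4},{"dp":[0,0.1,1.8],"twist":0,"fingers":0.4},{"dp":[0,0.1,2],"twist":0,"fingers":0.4},{"dp":[0,0.1,2],"twist":0,"fingers":0.4}]'
python3 -m jog '[{"dp":[0,0,0.1],"twist":0,"fingers":0.45},{"dp":[0,0,0.1],"twist":0,"fingers":0.65},{"dp":[0,0,0.1],"twist":0,"fingers":0.8},{"dp":[0,0,0.1],"twist":0,"fingers":0.8},{"dp":[0,0,-3],"twist":0,"fingers":0.8},{"dp":[0,0,-8],"twist":0,"fingers":0.8},{"dp":[-4,0,-13],"twist":0,"fingers":0.8},{"dp":[-10,0,-15],"twist":0,"fingers":0.8}]'
python3 -m jog '[{"dp":[-5,0,0],"twist":0,"fingers":0.8},{"dp":[-10,0,0],"twist":0,"fingers":0.8},{"dp":[-14,0,0],"twist":0,"fingers":0.8},{"dp":[-14,0,0],"twist":0,"fingers":0.8}]'
python3 - <<'E'
from h import *
c=cam('scene'); cv2.imwrite('pics/fin.png',cv2.resize(c['pixels'][170:380,130:480],(800,480)))
for n in ('top','scene'):
    P=cloud(cam(n)).reshape(-1,3); P=P[np.isfinite(P[:,0])]
    for nm,x,y,w,h,lo,hi in (('oak',.461,.335,.06,.11,.025,.045),('pine',.62,.24,.06,.09,.023,.036)):
        b=P[(abs(P[:,0]-x)<w)&(abs(P[:,1]-y)<h)&(P[:,2]>lo)&(P[:,2]<hi)]
        print(n,nm,len(b),np.median(b[:,2]).round(4),cv2.minAreaRect((b[:,:2]*1000).astype(np.float32)))
E
```

```text
time_s: 27.52
tool_pos: [0.4603, 0.3354, 0.0147]
tool_rot: [180.0, 0.0, 80.0]
force: [-0.8, 0.3, -0.6]
grip_width: 0.0449
grasp_force: 30.0
time_s: 28.52
tool_pos: [0.444, 0.2406, 0.1665]
tool_rot: [179.8, -0.2, 80.2]
force: [1.0, -1.2, 0.3]
grip_width: 0.0698
grasp_force: 0.0
time_s: 29.02
tool_pos: [0.4185, 0.0974, 0.1637]
tool_rot: [180.0, 0.1, 79.6]
force: [0.3, 0.8, 0.4]
grip_width: 0.0698
grasp_force: 0.0
top oak 585 0.0367 ((461.57586669921875, 349.15594482421875), (123.92581939697266, 44.86227798461914), 80.13672637939453)
top pine 672 0.0312 ((616.8248291015625, 236.83938598632812), (135.23452758789062, 78.5954818725586), 87.6658706665039)
scene oak 1585 0.0346 ((458.6856384277344, 335.1129150390625), (150.10781860351562, 47.779624938964844), 80.36669921875)
scene pine 897 0.0293 ((611.842529296875, 238.27284240722656), (111.07379150390625, 62.785606384277344), 79.39967346191406)
```

View pics/fin.png

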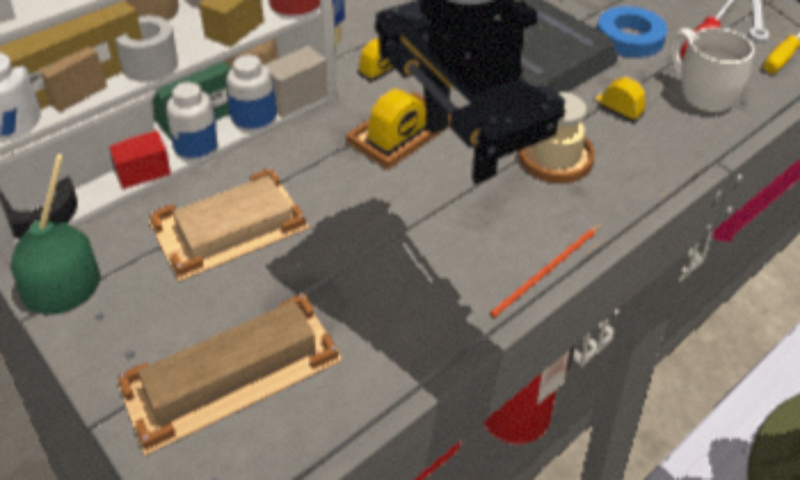

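All four pieces lie flat in their holders: oak at (235,360), pine at (235,215), tape measure at (397,120) and jar upright at (562,140). The mug and masking tape are untouched, and the gripper is clear of everything.

```bash
python3 -c "
from cell import env
print(env.sign_off())"
```

```text
the job is handed in; nothing more can be done
None
```

The job is handed in: the tape measure, jar, pine and oak are each in their own holder, moved in that order, with the jar upright and the mug and masking tape untouched, at about 29 s of the 106 s allowed.

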